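Poise the sprung forceps at the marked gap over the stone dish

ROBOT

A 7-joint arm with a two-finger parallel gripper is mounted at the origin on the work surface. World frame = base frame: x ahead of the robot, y to its left, z up, the work surface at z = 0. Lengths are in m, angles in rad, forces in N, time in s.
With the tool pointing down it reaches from about 0.4 to 0.875 m from the base axis. Payload 4.4 kg.
Tool frame: the origin (TCP) lies on the centre line of the jaws, within the pads' length; the fingertips stand 25 mm ahead of it and the grasp point (between the pads) lies 6 mm ahead of it; z points along the fingers, y is the line along which they close (so a half turn about z gives the same grasp; the last joint's range is limited). The gripper opens to 85 mm and grips with 20 to 120 N. Pads are 22 mm wide; open, the fingers measure 114 mm over their backs; the gripper's body (76 mm by 85 mm) begins 54 mm behind the grasp point. The pads swing forward as they close: fully open they stand 13 mm farther back than shut.
Start: joints at [-1.23, 0.628, 0.038, 1.517, -0.027, 0.996, -0.02], TCP at [0.257, 0.597, 0.256] pointing down, gripper open.
Joint ranges: [-3.06, 3.06], [-0.37, 2.12], [-1.25, 1.32], [0.18, 2.47], [-1.1, 4.24], [0.23, 1.98], [-2.94, 2.94]. Speed limits (rad/s): [2.57, 2.57, 3.14, 3.14, 3.14, 3.14, 3.14].

INTERFACE

Orientations are given as a 3x3 rotation matrix whose columns are the frame's x, y, z axes.
In Python, from bench import r gives the robot as it stands. The module is installed in compiled form; this text tells all that it offers.
- The arm moves only by the shell command python3 -m pendant 'ROWS' [OPENING] [FORCE]. ROWS is JSON, a list of rows, each a list of 4 numbers: the shift along the world's x, y, z in mm, then the turn about the world's z in degrees. In form: [[tx, ty, tz, twist], ...]. A call has 1 to 8 rows; each row is the pose to reach, as a shift and turn from the pose commanded when the call began; what a row does not reach only later rows make up. A row lasts 1/12 s, in which the tool goes at most 41.7 mm and 7.16 degrees, less where a joint would pass 70% of its speed; a pose out of reach is approached as far as the arm can. A call with a gripper value outside its range is refused whole. OPENING is the finger opening in mm, from 0 to 85.4, set as the call begins (- or left out, the last holds). The fingers move at their own pace and stop on an object; FORCE is the grip in N (left out, the last holds). Time passes only in rows, so rows that repeat a pose let the fingers close. It gives the time, the measured TCP pose, the force, the opening and the grip force at its end, in the units of the state.
- r.read_state(): the state, without advancing time (a new reading comes with each control period).
- r.snapshot(name): name is "scene" or "top"; returns a dict with "img" (400x640x3 uint8, blue, green, red), "range_z" (400x640 float32, m along the optical axis (not along the pixel's ray), 0 where there is no reading), "fovy" (degrees; the focal length in pixels is half the picture's height over the tangent of half this angle, whatever the lens; pixels are square), "cx", "cy" (the principal point, pixels), "k1" (the pictures are not rectified: a ray, as slopes to the right and down, at radius r is drawn at 1 + k1 r^2 times it, then the intrinsics apply), "world_from_camera" (4x4, takes a point from camera to world coordinates). Camera axes: x right, y down, z forward; pixel columns grow to the right and rows downward; lengths in m; the calibration is good to about 2 mm. A picture is of the moment at which its call begins.
- r.finish_job(): hands the job in; it is judged then, once.
The state is a dict: "clock": time; "joint_pos": joint angles; "joint_vel": joint speeds; "joint_efforts": joint torques, N m; "position": TCP position; "tool_rot": TCP orientation; "wrist_force": force on the tool from outside, world axes, zero at the start; "torque": the same for the moment, N m; "finger_gap": finger opening in m; "finger_force": force on a finger pad.
Only numpy, scipy, OpenCV 4.12 (cv2) and the standard library are available. Lean on these libraries where they do the work, as an engineer would, in place of code of your own. Each camera call takes 0.05 s, during which the arm holds its last target. There are 200 camera calls.

TASK

The vet is about to pick the bladder stones out of their steel dish: take the sprung forceps off the black rest and hold them level, tips low over the middle of the dish with the stones but clear above its rim, squeezed so that the red pointer stands in the green band of their little gauge (a tip gap of 14 mm). Keep that gap steady for at least three seconds and finish while still holding the forceps there, squeezed. Never let the tips pinch shut, and leave the stones and the other things on the table where they are.

Things in the scene. Friction and masses are not known exactly. Their poses are not given: they have to be found in the camera images.
- forceps: Sprung steel forceps (tweezers), 162 mm long, 67 g, arms 10 mm high side by side, lying level on the black rest, underside 45 mm above the table. Origin: midway between the blue finger pads, on the underside; x to the tips, y to the left arm, z up. Arms hinge at the dark tail block (x = -90 mm) and spring apart. The left arm is fixed to this frame; squeezed to the mark, x swings 0.067 rad right of the midline.
- grip_mid (a point): Midway between the blue finger pads, 6 mm above the underside. A pad on each arm: 44 mm long, 12 mm high; grip them on their outsides, closing along the forceps' y. Width over both pads: 36 mm open, 24 mm at the mark (pads parallel), 17 mm nearly shut; 1 mm less there closes the tips by 1.67 mm. Spring force at the pads: 4 N open, 10 N at the mark, 14 N shut.
- gauge (a point): Middle of the green band (5 mm wide) on the white gauge plate, 38 mm ahead of the pads: the plate, 44 x 9 mm, sits on the left arm and crosses over the right arm, which carries the red pointer. Pointer in the band: tip gap 11 to 17 mm; in its middle: 14 mm.
- forceps_arm (a joint): The right arm's closing angle (rad) relative to the left arm: 0 sprung open (tip gap 34 mm), 0.133 at the mark (gap 14 mm), 0.113 to 0.153 with the pointer in the band (gap 17 to 11 mm), 0.225 shut. Tip gap = 34 mm - 150 mm x value.
- tip_left (a point): Inner face of the left arm's tip, 5 mm above the forceps' underside.
- tip_right (a point): Inner face of the right arm's tip (the arm with the red pointer), 5 mm above the forceps' underside.
- tip_mid (a point): The point midway between the tips as they stand at the mark: 60 mm ahead of the middle of the finger pads, 5 mm above the underside.
- rest: Black plastic rest, fixed, base 160 x 80 x 6 mm (from x = -90 to 70 mm); two cross ridges 10 mm thick at x = -65 and x = +42 mm carry the forceps 45 mm above the table; small lips at the ridges' ends rise to 52 mm. Origin on the table below the forceps' origin, same axes as the forceps at the start. The space between the ridges is free for the gripper's fingers.
- stone_dish: Rectangular steel dish, fixed, 150 mm (x) x 110 mm (y), 25 mm high, walls 2 mm, with three yellowish bladder stones lying in it. Origin: centre of its underside, on the table. It may stand on the left or on the right of the table.
- spare_dish: A second steel dish of the same size, holding blue and red tube caps (fixed in it), no stones. Not part of the job.
- stone_a: Yellowish stone, 18 mm across, 11 mm high, loose in the stone dish. Origin: underside.
- stone_b: Brownish stone, 16 mm across, 10 mm high, loose in the stone dish. Origin: underside.
- stone_c: Pale stone, 20 mm across, 12 mm high, loose in the stone dish. Origin: underside.
- mug: Blue ceramic mug, 76 mm across, 85 mm high, beyond the dishes. Bystander.
- pill_bottle: Amber pill jar, 44 mm across, 75 mm high. Bystander.
- lotion: White bottle with red cap, 60 mm across, 150 mm high. Bystander.
- swab_pot: Round steel pot with lid, 76 mm across, 85 mm high. Bystander.

How it is judged:
By the outcome, as a careful person would: the job done as asked, in the order asked, and still so for the second after the job is handed in, while the arm keeps its last pose, push and grip.
It also fails if it takes over 45 s, if anything falls off the work surface, if the arm or the gripper's body presses on something with over 40 N, if the wrist force passes 120 N, or if a joint passes its speed limit or range.

## Working session

There is one attempt and no reset: what is moved stays moved. The work goes in short steps, Python scripts to look and compute and a shell command to move; the robot and the scene stay as the last step left them, time stands still between calls to the robot, and variables do not carry over. Pictures are saved under pics/ and viewed, at most 10 in all, crops included, and the job is handed in when it is done.

```bash
mkdir -p pics
cat > h.py <<'E'
import numpy as np, cv2
from bench import r
def snap(n):
    s=r.snapshot(n); s['f']=200/np.tan(np.radians(s['fovy'])/2); return s
def und(s,px):
    px=np.asarray(px,float).reshape(-1,2)
    d=(px-[s['cx'],s['cy']])/s['f']; u=d.copy()
    for _ in range(20): u=d/(1+s['k1']*(u**2).sum(1,keepdims=True))
    return u
def ray(s,px,z):
    u=und(s,px); T=s['world_from_camera']
    D=np.c_[u,np.ones(len(u))]@T[:3,:3].T; o=T[:3,3]
    return o+D*((z-o[2])/D[:,2])[:,None]
def cloud(s):
    v,u=np.mgrid[:400,:640]; p=np.c_[u.ravel(),v.ravel()]
    q=und(s,p); zz=s['range_z'].reshape(-1,1)
    P=np.c_[q*zz,zz]@s['world_from_camera'][:3,:3].T+s['world_from_camera'][:3,3]
    P[zz[:,0]<=0]=np.nan
    return P.reshape(400,640,3)
E
python3 - <<'E'
from h import *
for n in("top","scene"):
    s=snap(n); cv2.imwrite(f'pics/{n}0.png',s['img']); np.save(f'{n}0.npy',s,allow_pickle=True)
    print(n,s['world_from_camera'].round(3).tolist(),s['f'],s['k1'])
print(r.read_state())
E
```

```text
top [[-0.053, -0.975, 0.217, 0.327], [-0.999, 0.052, -0.008, 0.019], [-0.004, -0.217, -0.976, 1.222], [0.0, 0.0, 0.0, 1.0]] 462.0945447811612 0.04259551621132641
scene [[0.777, 0.444, -0.445, 1.072], [0.629, -0.548, 0.551, -0.612], [0.001, -0.708, -0.706, 0.879], [0.0, 0.0, 0.0, 1.0]] 437.95643723953754 -0.01743935822346635
{'clock': 0.1, 'joint_pos': array([-1.22981653,  0.62926394,  0.0384538 ,  1.51825735, -0.02700863,
        0.99631964, -0.01998073]), 'joint_vel': array([-0.00029386, -0.00092992, -0.00109857, -0.00195134, -0.00011117,
        0.00173862, -0.00189006]), 'joint_efforts': array([ 2.57430729e-03, -5.64521670e+01,  1.23017069e+00, -1.93972296e+01,
        1.12554850e-02,  5.38807508e-03,  3.03773732e-05]), 'position': array([0.25694372, 0.59649421, 0.25547791]), 'tool_rot': array([[-9.18402639e-01,  3.95646489e-01, -6.69780607e-04],
       [ 3.95647055e-01,  9.18401254e-01, -1.59523811e-03],
       [-1.60230070e-05, -1.73006761e-03, -9.99998503e-01]]), 'wrist_force': array([-0.06085149, -0.28444624, -0.49899586]), 'torque': array([-0.03906572, -0.03629639,  0.01428352]), 'finger_force': 0.0, 'finger_gap': 0.08532548002353407}
```

View pics/top0.png

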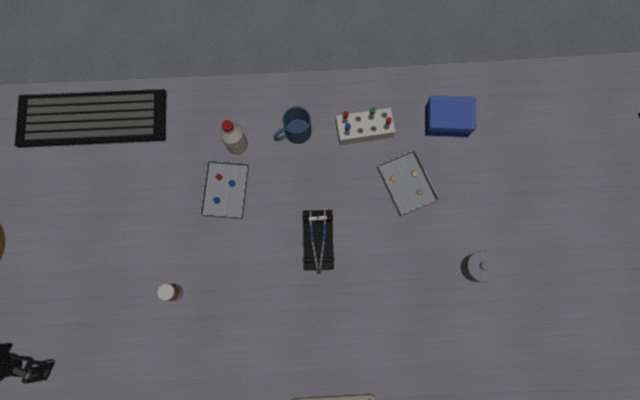

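View pics/scene0.png

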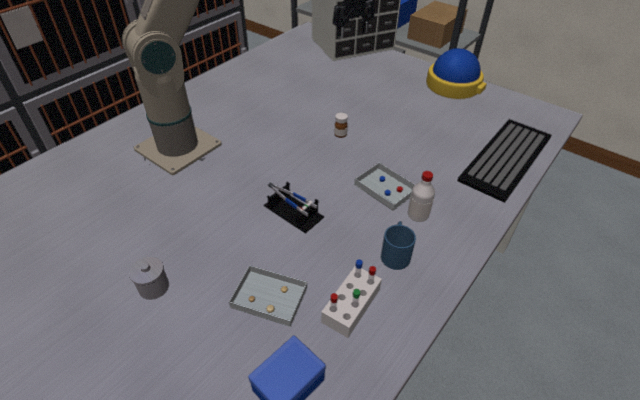

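The top view shows the rest and forceps at (318,240) with tips up (+x). The stone dish is on the right at (408,183), and the spare dish with caps is at (225,190). Next I'll measure the pads, the tail and gauge, and the dish.

```bash
cat > m.py <<'E'
from h import *
def comps(m,amin=3):
    n,l,st,c=cv2.connectedComponentsWithStats(m.astype(np.uint8)); 
    return [(st[i,4],c[i],l==i) for i in range(1,n) if st[i,4]>=amin]
def hsv(s): return [a.astype(int) for a in cv2.split(cv2.cvtColor(s['img'],cv2.COLOR_BGR2HSV))]
E
python3 - <<'E'
from m import *
for n,box,dbox in (("top",(290,345,200,280),(365,450,140,225)),("scene",(255,330,175,235),(220,315,260,330))):
    s=np.load(f'{n}0.npy',allow_pickle=True).item()
    H,S,V=hsv(s); v,u=np.mgrid[:400,:640]
    inb=lambda b:(u>=b[0])&(u<b[1])&(v>=b[2])&(v<b[3])
    for nm,m in (("blue",(H>105)&(H<130)&(S>130)&(V>60)),("white",(S<60)&(V>150)),("red",((H<8)|(H>172))&(S>120)&(V>60))):
        m=m&inb(box)
        for a,c,l in comps(m,2):print(n,nm,a,c.round(1),ray(s,[c],.056 if nm=="blue" else .058)[0].round(4))
    m=(H>12)&(H<30)&(S>50)&(V>110)&inb(dbox)
    for a,c,l in comps(m,5):print(n,"stone",a,c.round(1),ray(s,[c],.008)[0].round(4))
    P=cloud(s)
    m=inb(box)&(P[...,2]>.02)
    b=P[m]; print("heights",np.percentile(b[:,2],[50,90,99]) if len(b) else None)
    m=inb(dbox)&(P[...,2]>.015)&(P[...,2]<.035); q=P[m]; print(n,"rim pts",len(q))
    if len(q): print(cv2.minAreaRect(q[:,:2].astype(np.float32)*1000))
    # rest black
    m=inb(box)&(V<55); q=ray(s,np.c_[u[m],v[m]],.006)
    print(n,"rest",cv2.minAreaRect(q[:,:2].astype(np.float32)*1000))
    a=box; b=dbox
    cv2.imwrite(f'pics/c_{n}.png',np.hstack([cv2.resize(s['img'][k[2]:k[3],k[0]:k[1]],(400,500),interpolation=2) for k in(a,b)]))
E
```

```text
top blue 41 [311.3 232.5] [0.4992 0.0289 0.056 ]
top blue 40 [323.9 232.5] [ 0.4977 -0.0032  0.056 ]
top white 4 [322.5 217. ] [ 0.5374 -0.0018  0.058 ]
top white 6 [312.5 218. ] [0.5361 0.0239 0.058 ]
top stone 27 [414.5 173.1] [ 0.654 -0.259  0.008]
top stone 21 [393. 178.] [ 0.6434 -0.1996  0.008 ]
top stone 14 [419.5 191.7] [ 0.6015 -0.2672  0.008 ]
heights [0.05320314 0.05922563 0.06288467]
top rim pts 334
((627.2613525390625, -234.17138671875), (151.04928588867188, 113.94480895996094), 19.839496612548828)
top rest ((484.393310546875, 12.94980239868164), (78.5749740600586, 164.1876983642578), 87.356201171875)
scene blue 34 [298.8 196.5] [0.4991 0.027  0.056 ]
scene blue 50 [290.8 202.5] [ 0.4974 -0.0041  0.056 ]
scene white 12 [309.2 202.5] [0.537  0.0255 0.058 ]
scene white 7 [304. 207.] [0.537  0.0037 0.058 ]
scene white 3 [300.7 209.3] [ 0.5358 -0.0084  0.058 ]
scene stone 31 [283.7 288.6] [ 0.642  -0.1973  0.008 ]
scene stone 25 [251.2 298. ] [ 0.6006 -0.2642  0.008 ]
scene stone 42 [270.  307.9] [ 0.6526 -0.2562  0.008 ]
heights [0.04770384 0.05711582 0.06036102]
scene rim pts 544
((627.5008544921875, -234.83355712890625), (152.2274932861328, 114.28301239013672), 20.862411499023438)
scene rest ((465.944091796875, 31.551164627075195), (115.14466857910156, 205.11279296875), 88.25176239013672)
```

View pics/c_top.png

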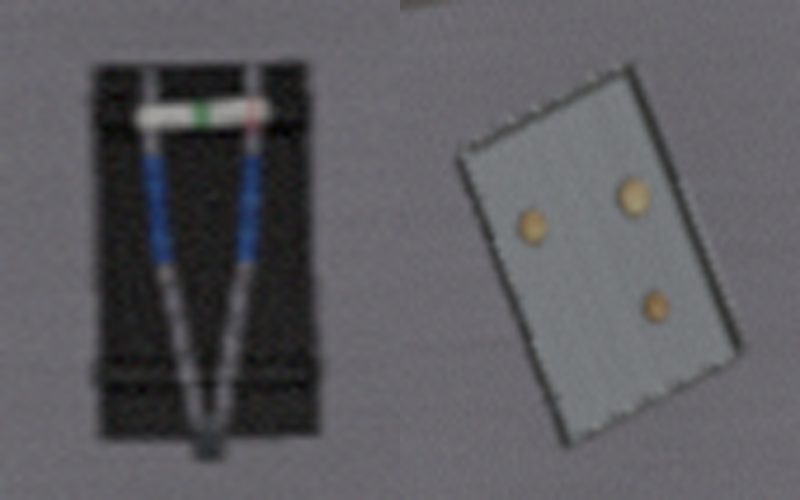

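The pads' midpoint is at (0.498, 0.012) with yaw ≈ -2.7°. The dish centre is at (0.627, -0.234), yaw ≈ 20°. I'll move above the forceps.

```bash
python3 -m pendant '[[15,-36,0,3],[30,-73,0,6],[45,-109,0,9],[60,-146,0,12],[75,-182,0,15],[90,-219,0,18],[105,-255,0,20.6],[120,-292,0,20.6]]' 60 && python3 -m pendant '[[15,-36,-10,0],[30,-73,-20,0],[45,-109,-30,0],[60,-146,-40,0],[75,-182,-60,0],[90,-219,-80,0],[105,-255,-100,0],[121,-292,-110,0]]' && python3 -m pendant '[[0,0,0,0],[0,0,0,0]]'; python3 -c "
from bench import r;print(r.read_state()['tool_rot'])"
```

```text
clock: 0.77
position: [0.3774, 0.3031, 0.2562]
tool_rot: [[-0.999, 0.045, -0.0], [0.045, 0.999, -0.0], [0.0, -0.0, -1.0]]
wrist_force: [1.7, -0.4, 0.2]
finger_gap: 0.0601
finger_force: 0.0
clock: 1.43
position: [0.4946, 0.0179, 0.1464]
tool_rot: [[-0.999, 0.046, -0.003], [0.046, 0.999, 0.0], [0.003, 0.0, -1.0]]
wrist_force: [0.1, -0.4, 0.9]
finger_gap: 0.0599
finger_force: 0.0
clock: 1.6
position: [0.4955, 0.016, 0.1472]
tool_rot: [[-0.999, 0.053, -0.002], [0.053, 0.999, -0.001], [0.002, -0.001, -1.0]]
wrist_force: [-0.4, 1.6, 0.6]
finger_gap: 0.0599
finger_force: 0.0
[[-0.99856782  0.05346657 -0.00190742]
 [ 0.05346889  0.99856882 -0.00118261]
 [ 0.00184146 -0.00128291 -0.99999748]]
```

```bash
python3 -m pendant '[[0,0,-10,0],[0,0,-20,0],[0,0,-30,0],[0,0,-40,0],[0,0,-45,0],[0,0,-45,0],[0,0,-45,0],[0,0,-45,0]]'
```

```text
clock: 2.27
position: [0.4957, 0.0194, 0.1034]
tool_rot: [[-0.999, 0.047, 0.0], [0.047, 0.999, 0.0], [-0.0, 0.0, -1.0]]
wrist_force: [0.8, 0.0, -0.7]
finger_gap: 0.0601
finger_force: 0.0
```

Run:
```python
from h import *
for i in range(6):
    s=snap("scene" if i%2 else "top"); p=r.read_state(); print(p['position'].round(4), p['joint_vel'].round(3).max())
    if i<2: cv2.imwrite(f'pics/g{i}.png',s['img']); ims=s
a=cv2.imread('pics/g0.png')[190:290,270:370]; b=cv2.imread('pics/g1.png')[150:250,240:340]
cv2.imwrite('pics/g.png',np.hstack([cv2.resize(k,(400,400),interpolation=2) for k in(a,b)]))
```

```text
[0.4958 0.0193 0.1036] 0.005
[0.4958 0.0192 0.1036] 0.003
[0.4958 0.0192 0.1037] 0.002
[0.4958 0.0191 0.1037] 0.003
[0.4958 0.0191 0.1036] 0.003
[0.4957 0.0191 0.1036] 0.003
```

View pics/g.png

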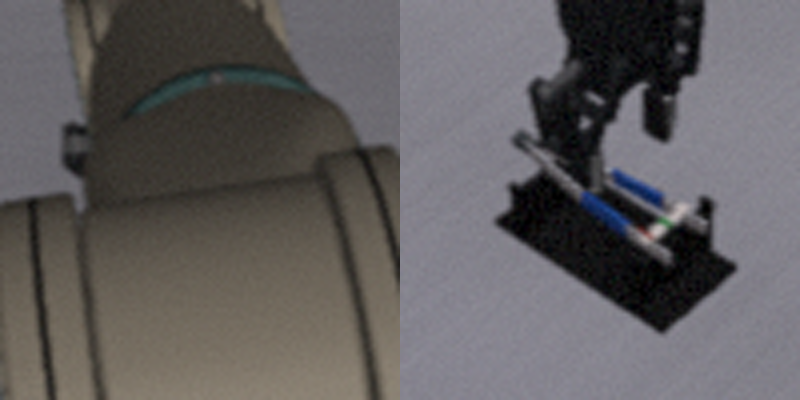

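The scene view shows the fingers above the pads, with the tool about 7 mm too far left. I'll correct that and descend.

```bash
python3 -m pendant '[[2.5,-7,0,0],[2.5,-7,0,0],[2.5,-7,-10,0],[2.5,-7,-20,0],[2.5,-7,-20,0],[2.5,-7,-20,0],[2.5,-7,-20,0]]'
```

```text
clock: 3.15
position: [0.4977, 0.0123, 0.0828]
tool_rot: [[-0.999, 0.047, -0.001], [0.047, 0.999, 0.0], [0.001, -0.0, -1.0]]
wrist_force: [-0.4, -0.3, 0.2]
finger_gap: 0.0605
finger_force: 0.0
```

```bash
python3 -m pendant '[[0.5,0,-8,0],[0.5,0,-16,0],[0.5,0,-22,0],[0.5,0,-25,0],[0.5,0,-25,0],[0.5,0,-25,0],[0.5,0,-25,0]]' && python3 -m pendant '[[0,0,0,0],[0,0,0,0],[0,0,0,0],[0,0,0,0],[0,0,0,0],[0,0,0,0]]' 34 40
```

```text
clock: 3.73
position: [0.4986, 0.0122, 0.0583]
tool_rot: [[-0.999, 0.047, 0.0], [0.047, 0.999, 0.0], [-0.0, 0.0, -1.0]]
wrist_force: [0.8, 1.1, 0.1]
finger_gap: 0.06
finger_force: 0.0
clock: 4.23
position: [0.4989, 0.0122, 0.0587]
tool_rot: [[-0.999, 0.047, 0.001], [0.047, 0.999, 0.0], [-0.001, 0.0, -1.0]]
wrist_force: [-1.2, -0.5, 7.1]
finger_gap: 0.034
finger_force: 5.8
```

```bash
python3 -m pendant '[[0,0,0,0],[0,0,0,0],[0,0,0,0],[0,0,0,0]]' 28 && python3 -m pendant '[[0,0,0,0],[0,0,0,0],[0,0,0,0],[0,0,0,0],[0,0,0,0]]' 24
python3 - <<'E'
from h import *
s=snap("scene"); cv2.imwrite('pics/h.png',cv2.resize(s['img'][160:240,250:350],(800,600)[:1]+(600,),interpolation=2))
E
```

```text
clock: 4.57
position: [0.4993, 0.0121, 0.059]
tool_rot: [[-0.999, 0.047, 0.002], [0.047, 0.999, 0.0], [-0.002, 0.0, -1.0]]
wrist_force: [-0.5, -0.4, 9.1]
finger_gap: 0.0284
finger_force: 9.4
clock: 4.98
position: [0.4995, 0.0122, 0.0592]
tool_rot: [[-0.999, 0.047, 0.002], [0.047, 0.999, 0.0], [-0.002, 0.0, -1.0]]
wrist_force: [-0.7, -0.0, 9.7]
finger_gap: 0.0246
finger_force: 11.8
```

View pics/h.png

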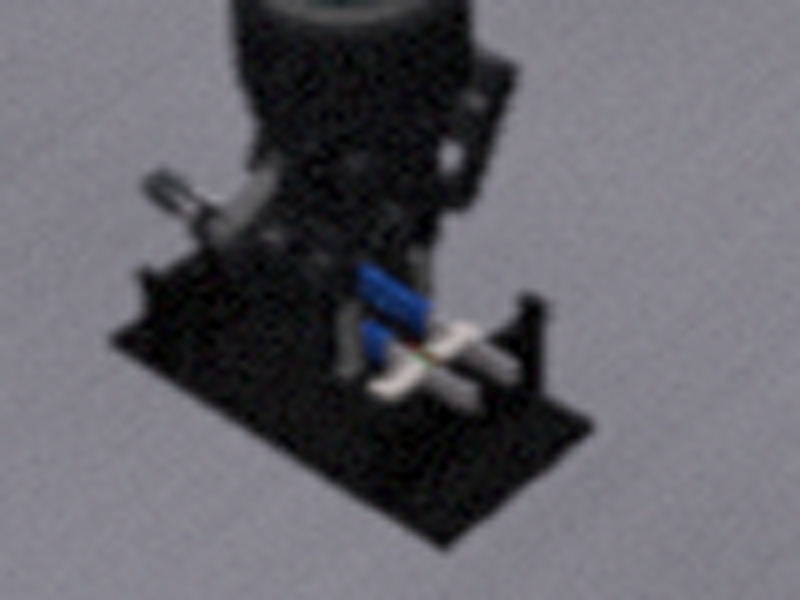

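The pointer (crop 410,348) stands at the green band (425,355). The opening is 24.6 mm and the spring force about 11.8 N, so I'll lift.

```bash
python3 -m pendant '[[0,0,2,0],[0,0,5,0],[0,0,10,0],[0,0,18,0],[0,0,28,0],[0,0,40,0],[0,0,50,0],[0,0,50,0]]' && python3 -m pendant '[[0,0,0,0],[0,0,0,0]]';  python3 - <<'E'
from h import *
s=snap("scene"); np.save('lift.npy',s,allow_pickle=True); cv2.imwrite('pics/i.png',cv2.resize(s['img'][140:220,250:350],(800,600),interpolation=2))
E
```

```text
clock: 5.7
position: [0.4998, 0.0122, 0.1105]
tool_rot: [[-0.999, 0.047, 0.004], [0.047, 0.999, 0.0], [-0.004, 0.0, -1.0]]
wrist_force: [-0.7, 0.6, -0.6]
finger_gap: 0.0242
finger_force: 9.3
clock: 5.87
position: [0.4984, 0.0121, 0.1082]
tool_rot: [[-0.999, 0.047, -0.0], [0.047, 0.999, 0.0], [0.0, 0.0, -1.0]]
wrist_force: [-0.1, -0.7, -1.1]
finger_gap: 0.0239
finger_force: 9.2
```

View pics/i.png

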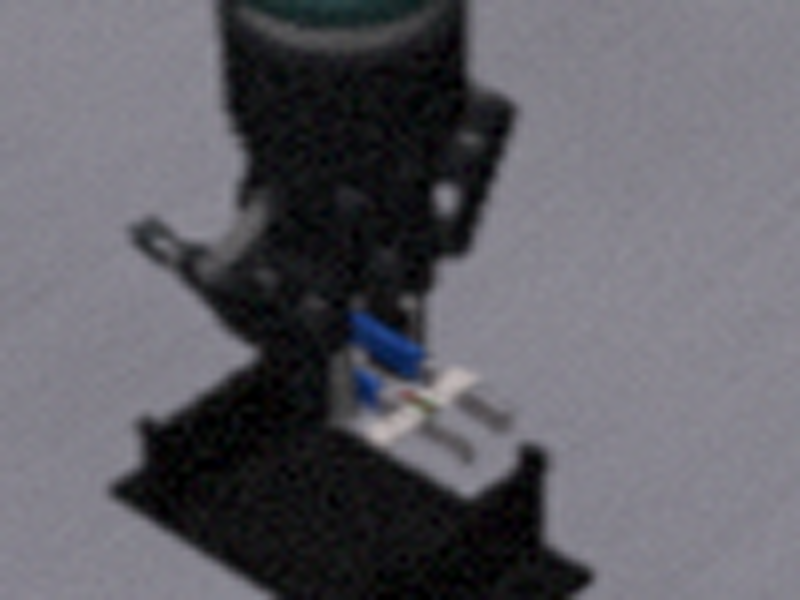

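The forceps are held, the pointer is in green and the opening is 24 mm. I'll carry them gently to the dish.

```bash
python3 -m pendant '[[3,-9,0,0],[8,-27,0,0],[14,-47,0,0],[20,-69,0,0],[26,-91,0,0],[31,-110,0,0],[35,-125,0,0],[36,-128,0,0]]' && python3 -m pendant '[[3,-9,0,0],[9,-27,0,0],[15,-47,0,0],[21,-69,0,0],[27,-91,0,0],[31,-108,0,0],[33,-115,0,0],[33,-116,0,0]]' && python3 -m pendant '[[0,0,-3,0],[0,0,-9,0],[0,0,-16,0],[0,0,-23,0],[0,0,-28,0],[0,0,-30,0],[0,0,-30,0],[0,0,-30,0]]'
python3 - <<'E'
from m import *
s=snap("scene");p=r.read_state();print(p['position'],p['finger_gap'],p['finger_force'])
np.save('d.npy',s,allow_pickle=True); cv2.imwrite('pics/j.png',cv2.resize(s['img'][225:335,205:345],(790,600),interpolation=2))
E
```

```text
clock: 6.58
position: [0.5347, -0.1205, 0.1077]
tool_rot: [[-0.999, 0.052, -0.0], [0.052, 0.999, -0.002], [-0.0, -0.002, -1.0]]
wrist_force: [-0.1, -0.7, -0.3]
finger_gap: 0.0241
finger_force: 9.3
clock: 7.25
position: [0.5675, -0.2332, 0.1079]
tool_rot: [[-0.999, 0.049, -0.0], [0.049, 0.999, -0.0], [0.0, -0.0, -1.0]]
wrist_force: [-0.4, 0.2, 0.3]
finger_gap: 0.0243
finger_force: 9.3
clock: 7.92
position: [0.5675, -0.2317, 0.0781]
tool_rot: [[-0.999, 0.047, -0.0], [0.047, 0.999, 0.0], [0.0, 0.0, -1.0]]
wrist_force: [0.1, 0.2, -0.8]
finger_gap: 0.0242
finger_force: 9.3
[ 0.56765399 -0.23184313  0.07833211] 0.024019856509691153 9.269856959581375
```

View pics/j.png

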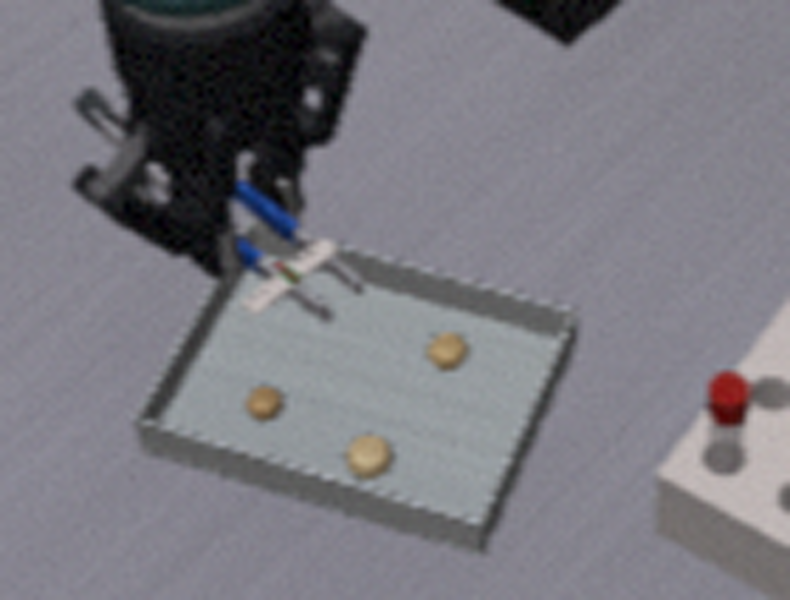

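The pointer and the green band are in line at crop (278,264)/(290,275). The tips, at about crop (325,312) and (360,285), are still high. I'll check level, tip position and pointer numerically.

Run:
```python
from m import *
s=np.load('d.npy',allow_pickle=True).item(); P=cloud(s); H,S,V=hsv(s); v,u=np.mgrid[:400,:640]
b=(u>235)&(u<275)&(v>250)&(v<290)
for nm,m in(("blue",(H>105)&(H<130)&(S>130)),("white",(S<40)&(V>165)),("red",((H<10)|(H>170))&(S>70)),("green",(H>40)&(H<85)&(S>70))):
    for a,c,l in comps(m&b,2): print(nm,a,c.round(1),np.nanmedian(P[l],0).round(4),ray(s,[c],.075)[0].round(4))
m=b&(P[...,2]>.045)&(P[...,2]<.09)&(P[...,0]>.58); q=P[m]
for x in np.arange(.58,.64,.008):
    k=q[(q[:,0]>=x)&(q[:,0]<x+.008)]
    if len(k):print(x.round(3),len(k),k[:,2].max().round(4),np.median(k[:,2]).round(4),k[:,1].min().round(4),k[:,1].max().round(4))
t=[[205+x/5.643,225+y/5.4545] for x,y in((325,312),(360,285))]; print(ray(s,t,.069))
```

```text
blue 51 [251.4 262.5] [ 0.5723 -0.2235  0.0758] [ 0.5696 -0.2229  0.075 ]
blue 12 [248.3 270.9] [ 0.581  -0.2436  0.0759] [ 0.5812 -0.2442  0.075 ]
white 21 [260.3 271.5] [ 0.6034 -0.229   0.0756] [ 0.6032 -0.2283  0.075 ]
white 24 [251.6 278.6] [ 0.6024 -0.2547  0.076 ] [ 0.6018 -0.2545  0.075 ]
0.58 24 0.0786 0.0739 -0.2473 -0.2211
0.588 18 0.0777 0.0733 -0.2595 -0.2217
0.596 46 0.0789 0.0756 -0.2647 -0.221
0.604 39 0.0792 0.0756 -0.2624 -0.222
0.612 19 0.0769 0.0725 -0.246 -0.2243
0.62 14 0.0773 0.0718 -0.2471 -0.2251
[[ 0.62420713 -0.24337709  0.069     ]
 [ 0.62573198 -0.22488574  0.069     ]]
```

It is level, with the tips centred at (0.626, -0.234), over the dish's middle. I'll lower 20 mm and hold for over 3 s.

```bash
python3 -m pendant '[[0,0,-4,0],[0,0,-10,0],[0,0,-15,0],[0,0,-19,0],[0,0,-20,0],[0,0,-20,0],[0,0,-20,0],[0,0,-20,0]]'
for i in 1 2 3 4 5 6; do python3 -m pendant '[[0,0,0,0],[0,0,0,0],[0,0,0,0],[0,0,0,0],[0,0,0,0],[0,0,0,0],[0,0,0,0],[0,0,0,0]]' | grep -v rot; done
python3 - <<'E'
from m import *
s=snap("scene"); cv2.imwrite('pics/k.png',cv2.resize(s['img'][235:335,215:315],(600,600),interpolation=2))
P=cloud(s); q=P[265:295,235:275].reshape(-1,3)
for x in np.arange(.58,.64,.012):
    k=q[(q[:,0]>=x)&(q[:,0]<x+.012)&(q[:,2]>.035)&(q[:,2]<.07)]
    if len(k):print(x.round(3),len(k),np.median(k[:,2]).round(4))
E
```

```text
clock: 8.63
position: [0.5677, -0.2319, 0.0584]
tool_rot: [[-0.999, 0.047, 0.0], [0.047, 0.999, -0.0], [-0.0, -0.0, -1.0]]
wrist_force: [-0.5, 0.1, -0.9]
finger_gap: 0.0243
finger_force: 9.3
clock: 9.3
position: [0.5675, -0.2318, 0.0582]
wrist_force: [1.3, 0.3, -0.5]
finger_gap: 0.0242
finger_force: 9.3
clock: 9.97
position: [0.5675, -0.2318, 0.0582]
wrist_force: [0.5, 0.6, -1.0]
finger_gap: 0.0245
finger_force: 9.3
clock: 10.63
position: [0.5675, -0.2318, 0.0582]
wrist_force: [-0.4, -0.0, -0.5]
finger_gap: 0.0242
finger_force: 9.3
clock: 11.3
position: [0.5675, -0.2319, 0.0582]
wrist_force: [0.0, 0.1, -0.1]
finger_gap: 0.0246
finger_force: 9.3
clock: 11.97
position: [0.5675, -0.2318, 0.0582]
wrist_force: [0.3, 0.0, -1.0]
finger_gap: 0.0242
finger_force: 9.3
clock: 12.63
position: [0.5675, -0.2318, 0.0582]
wrist_force: [0.1, -0.1, -0.3]
finger_gap: 0.0243
finger_force: 9.3
0.58 30 0.0534
0.592 54 0.056
0.604 50 0.0548
0.616 22 0.0537
```

View pics/k.png

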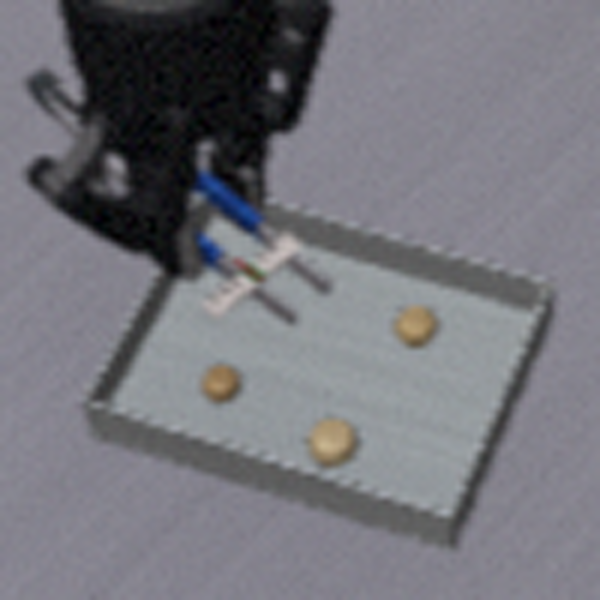

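The view shows the tips (295,320)/(328,290) over the dish with the stones undisturbed. I'll measure pointer against band precisely, averaging several frames.

Run:
```python
from m import *
I=[];
for i in range(10): s=snap("scene"); I.append(s['img'].astype(float))
I=np.mean(I,0); s['img']=I
B,G,R=cv2.split(I); y0,y1,x0,x1=270,286,245,268
v,u=np.mgrid[y0:y1,x0:x1]
for nm,w,t in(("red",R-(G+B)/2,12),("green",G-(R+B)/2,12)):
    w=w[y0:y1,x0:x1].copy(); w[w<t]=0
    c=[(u*w).sum()/w.sum(),(v*w).sum()/w.sum()]; print(nm,w.max(),(w>0).sum(),np.round(c,2),ray(s,[c],.0565)[0].round(4))
crop=np.clip(I[262:292,238:278],0,255).astype(np.uint8)
cv2.imwrite('pics/z.png',cv2.resize(crop,(800,600),interpolation=cv2.INTER_NEAREST))
```

```text
red 40.8 8 [255.5  279.18] [ 0.5991 -0.2419  0.0565]
green 20.35000000000001 3 [257.45 279.98] [ 0.604  -0.2406  0.0565]
```

View pics/z.png

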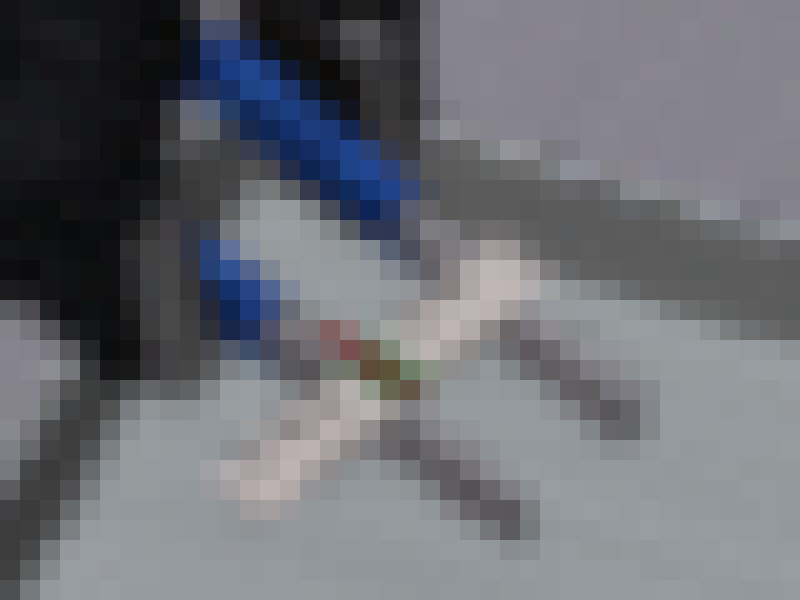

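The red pointer is inside the green band but toward its right edge, and 9.3 N also hints the gap is slightly wide. I'll squeeze 0.8 mm more and hold again.

```bash
H='[[0,0,0,0],[0,0,0,0],[0,0,0,0],[0,0,0,0],[0,0,0,0],[0,0,0,0],[0,0,0,0],[0,0,0,0]]'; python3 -m pendant '[[0,0,0,0],[0,0,0,0],[0,0,0,0],[0,0,0,0],[0,0,0,0],[0,0,0,0],[0,0,0,0],[0,0,0,0]]' 23.2 | grep finger
python3 - <<'E'
from m import *
I=np.mean([snap("scene")['img'].astype(float) for i in range(10)],0)
np.save('z2.npy',I)
cv2.imwrite('pics/z2.png',cv2.resize(np.clip(I[262:292,238:278],0,255).astype(np.uint8),(800,600),interpolation=cv2.INTER_NEAREST))
E
```

```text
finger_gap: 0.0234
finger_force: 10.1
```

View pics/z2.png

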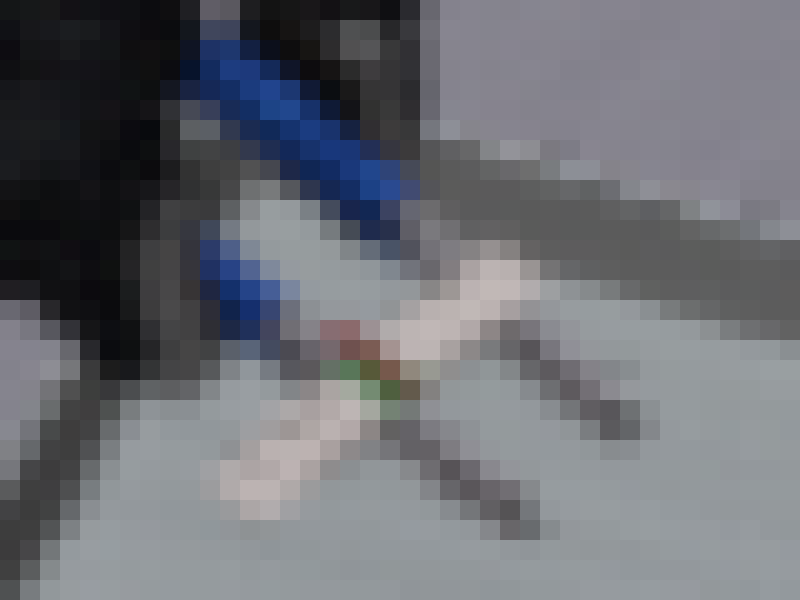

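The green now shows on the pointer's other (right) side, so centre lies between the two. I'll set 23.6 mm and hold 4 s.

```bash
H='[[0,0,0,0],[0,0,0,0],[0,0,0,0],[0,0,0,0],[0,0,0,0],[0,0,0,0],[0,0,0,0],[0,0,0,0]]'; python3 -m pendant '[[0,0,0,0],[0,0,0,0],[0,0,0,0],[0,0,0,0],[0,0,0,0],[0,0,0,0],[0,0,0,0],[0,0,0,0]]' 23.6 | grep finger
for i in 1 2 3 4 5 6; do python3 -m pendant '[[0,0,0,0],[0,0,0,0],[0,0,0,0],[0,0,0,0],[0,0,0,0],[0,0,0,0],[0,0,0,0],[0,0,0,0]]' | egrep 'clock|finger|posi'; done
python3 - <<'E'
from m import *
I=np.mean([snap("scene")['img'].astype(float) for i in range(10)],0)
a=np.load('z2.npy')
for J in(a,I):
    B,G,R=[k[276:284,251:262] for k in cv2.split(J)]; print((R-G).round().astype(int))
E
```

```text
finger_gap: 0.0235
finger_force: 9.9
clock: 15.68
position: [0.5675, -0.2318, 0.0582]
finger_gap: 0.0235
finger_force: 9.9
clock: 16.35
position: [0.5675, -0.2318, 0.0582]
finger_gap: 0.0237
finger_force: 9.9
clock: 17.02
position: [0.5675, -0.2318, 0.0582]
finger_gap: 0.0236
finger_force: 9.9
clock: 17.68
position: [0.5675, -0.2318, 0.0582]
finger_gap: 0.0237
finger_force: 9.9
clock: 18.35
position: [0.5675, -0.2318, 0.0582]
finger_gap: 0.0237
finger_force: 9.9
clock: 19.02
position: [0.5675, -0.2318, 0.0582]
finger_gap: 0.0236
finger_force: 9.9
[[-24 -11  -6  -6  -6  -6  -5  -3   2   6   9]
 [-14  -3  -4  -4  -2  -5  -3   4   8   8   8]
 [ -2   2   3  26  33  11   6   9   9   9   8]
 [ -6   2   4  13  30  31  17   9   8   8   3]
 [ -5   0   3 -12 -29  -2  29   8  -2   1  -4]
 [ -6  -3   5   6  -4 -23 -17   8   2  -4  -6]
 [ -1   5   8   9   8  -3 -15  -5  -1  -5  -5]
 [  3   7   8   9  10   6   1   2   1  -1  -4]]
[[-23 -11  -7  -6  -6  -6  -6  -2   2   6   9]
 [-13  -5  -5  -4  -4  -5  -3   3   7   8   8]
 [ -2   2   2  20  32   9   4   8   8   9   8]
 [ -4   3   4  12  34  20   6   8   8   8   3]
 [ -4   0   1 -14 -28  -6  17   0  -1   1  -4]
 [ -6  -3   3   4  -5 -17 -12   7   1  -5  -6]
 [ -2   4   7   8   9   7  -2  -5  -2  -4  -6]
 [  2   7   8   9   9   7   3   2   2  -1  -4]]
```

```bash
python3 -c "from bench import r; print(r.finish_job())"
```

```text
the job is handed in; nothing more can be done
None
```

I handed the job in with the forceps held level, tips about 49 mm up over the middle of the stone dish. They were held steady for 4 s at a 23.6 mm squeeze and 9.9 N, which should put the pointer near mid-band. I set that between two squeezes that the images showed on either side of mid-band, and I didn't view the final setting itself.

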